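Ready a carton in the stamping jig and turn its hinged stencil over it

TASK

Get the yellow carton that stands on the stamping jig ready to be stamped: with the jig's blue stencil plate still open, push the carton fully home into the corner of the nest, against both fences; then lift the stencil plate's red tab from below with a fingertip, turn the plate over its hinge and press it down until it lies flat over the carton. Only push gently with the fingers: nothing is gripped, the carton is not lifted or tipped, the stencil is not flung over, and the other things on the bench stay where they are.

Things in the scene. Friction and masses are not known exactly. Their poses are not given: they have to be found in the camera images.
- jig: Stamping jig, fixed to the bench: grey base plate, top 6 mm above the bench. Origin: on the bench straight below the middle of the hinge axis; x along the hinge (away from the robot at yaw 0), y from the hinge across the nest (robot's left at yaw 0), z up. Plate: x -83..67, y -64..102 mm. Rest posts for the open stencil at x +-45, y -56 mm; hinge pillars at x +-63, y 0, 67 mm tall.
- nest_corner (a point): Corner of the nest on the base plate (jig frame 50, 16, 6 mm; axes as the jig's): two aluminium fences 6 mm thick, 36 mm tall above the plate, meet here. One runs beside the hinge, face at jig y = 16 mm, x -44..56; the other stands at the far end, face at jig x = 50 mm, y 10..66. The nest is open to -x and +y.
- carton_home (a point): Where the carton's origin lies when it is fully home: jig frame (5, 41, 6) mm, on the base plate; axes as the jig's. The carton is pushed home towards jig -y (against the fence beside the hinge) and jig +x (against the far fence).
- stencil_hinge (a point): Middle of the stencil's hinge axis, 59.5 mm above the bench, straight above the jig's origin; axes as the jig's, the hinge runs along x.
- stencil (a joint): Angle of the blue stencil plate, rad: 0 = open, level on the rest posts on the jig's -y side; 1.57 upright; 3.14 (stop) = turned over, level above the nest, 1.5 mm clear of the carton. Starts at 0 to 0.35. The hinge is stiff: the plate stays where it is left and must be pushed all the way down; 1 to 3 N at the tab moves it.
- plate (a point): Middle of the blue stencil plate's window (68 x 34 mm), 41 mm from the hinge axis; turns with it, axes as the jig's at joint 0. Plate 4 mm thick about the hinge plane, x -50..55 mm, 6..74 mm from the axis. Lips 3 mm thick along its outer and -x edges stand 15 mm up when open; turned over they pass 5 mm outside a carton that is home, but land on one that is not (0.18 rad short of flat).
- tab (a point): Centre of the stencil's red tab, 92 mm from the hinge axis; turns with the plate; axes as the jig's at joint 0 (-y points outward from the hinge). Tab 50 mm wide along x, 4 mm thick (6 mm with its sleeve), sticking out from 74 to 108 mm from the hinge axis; nothing is under it down to the bench. Pushing its underside (-z face) turns the plate over; that face ends on top.
- carton: Yellow printed carton, 50 x 90 x 50 mm (x, y, z), 0.1 to 0.16 kg, loose, standing on the jig's base plate 1 to 3 cm off its home along both fences and askew by up to 0.2 rad. Origin: centre of its underside; z up, y along the 90 mm side, which runs along the jig's x (either way round).
- stamp: Rubber stamp with a turned red knob, 28 x 62 x 77 mm, standing on the bench beyond the jig; origin at its foot. Leave alone.
- pocket_tape: Yellow tape measure, 35 x 89 x 62 mm, on the bench; origin at its foot. Leave alone.
- blue_marker: Blue and white marker pen, 17 x 135 x 16 mm, lying on the bench; origin under its middle. Leave alone.

How it is judged:
On the way:
1. the carton is fully home against both fences while the stencil is still open (x of carton in the frame of jig above 0.001 m and y of carton in the frame of jig below 0.045 m and z of carton in the frame of jig below 0.01 m and angle between the y axis of carton and the x axis of jig, either way round below 0.06 rad and value of joint stencil below 1.2 rad), for 0.2 s.
At the end, for the whole second after the job is handed in: The carton stands in the nest within 4 mm of fully home along both fences and square to them within 0.06 rad, and the stencil lies flat over it (joint above 3.07 rad), both at rest (x of carton in the frame of jig above 0.001 m and y of carton in the frame of jig below 0.045 m and z of carton in the frame of jig below 0.01 m and angle between the y axis of carton and the x axis of jig, either way round below 0.06 rad and value of joint stencil above 3.07 rad and linear speed of carton below 0.02 m/s); the robot touches nothing.
It fails at once if the carton is lifted off the base plate by more than 15 mm, or tipped by more than 0.3 rad (z of carton in the frame of jig above 0.021 m or angle between carton's own z axis and vertical above 0.3 rad).
It fails at once if the carton, the stencil or the jig is gripped or pressed hard by the fingers (over 35 N) (contact force between the fingers and carton above 35 N or contact force between the fingers and jig above 35 N).
It fails at once if the stencil is flung over (faster than 6 rad/s) (velocity of joint stencil above 6 rad/s).
It fails at once if the stamp, tape measure or marker is moved by more than 25 mm (distance of any of stamp, pocket_tape, blue_marker from where it was at the start of the episode above 0.025 m).
It also fails if it takes over 58 s, if anything falls off the work surface, if the arm or the gripper's body presses on something with over 40 N, if the wrist force passes 120 N, or if a joint passes its speed limit or range.

ROBOT

A 6-joint arm with a two-finger parallel gripper is mounted at the origin on a cart in front of the work surface, level with it; the furniture and walls round the work are solid. World frame = base frame: x ahead of the robot, y to its left, z up, the work surface at z = 0. Lengths are in m, angles in rad, forces in N, time in s.
With the tool pointing down it reaches from about 0.375 to 0.975 m from the base axis. Payload 3.8 kg.
Tool frame: the origin (TCP) lies midway between the tips of the shut fingers; the grasp point (between the pads) lies 19 mm behind it (arm.grip_point_offset is the distance from the TCP to the grasp point, in m); z points along the fingers, y is the line along which they close (so a half turn about z gives the same grasp; the last joint's range is limited). The gripper opens to 85 mm and grips with 20 to 120 N. Pads are 22 mm wide; open, the fingers measure 114 mm over their backs; the gripper's body (76 mm by 85 mm) begins 54 mm behind the grasp point. The pads swing forward as they close: fully open they stand 13 mm farther back than shut.
Start: joints at [1.094, 0.264, 1.604, -0, 1.274, -0.037], TCP at [0.287, 0.611, 0.231] pointing down, gripper open.
Joint ranges: [-2.63, 2.63], [-0.94, 2.18], [0.31, 2.57], [-1.31, 4.45], [0, 2.66], [-2.55, 2.55]. Speed limits (rad/s): [2.57, 2.57, 3.14, 3.14, 3.14, 3.14].

INTERFACE

Orientations are given as a 3x3 rotation matrix whose columns are the frame's x, y, z axes.
In Python, from bench import arm, planner, camera, camera_info, workorder gives the robot as it stands. The module is installed in compiled form; this text tells all that it offers. Calls block until the motion is done:
- arm.move_ptp(position, orientation): joint-space move of the TCP to a pose.
- arm.movel(position, frame=None, v=0.15, f_stop=None): straight line of the TCP; frame=None keeps the orientation; v is the mean speed in m/s. With f_stop (N) it stops when the force on the tool has changed by that much, and returns True; else False.
- arm.set_joints(angles): joint-space move.
- arm.gripper_open() and arm.close(): open the fingers fully, or close them until they stop; the grip force is fixed at half the most.
- arm.pause(seconds).
- planner.ik(position, orientation): joint angles nearest the present ones, or None.
- arm.get_state(): the state.
- camera(name): name is "side" or "top"; returns (picture, depth): 420x560x3 uint8, red, green, blue; 420x560 float32, m along the optical axis (not along the pixel's ray), 0 where there is no reading.
- camera_info(name): a dict with "K" (3x3 intrinsics, pixels), "D" ([k1, k2, p1, p2, k3] as OpenCV has them; the pictures are not rectified), "eye" and "orientation" of the camera in the world. Camera axes: x right, y up, looking along -z (the intrinsics and any distortion apply to the point x, -y, -z); pixel columns grow to the right and rows downward; lengths in m; the calibration is good to about 2 mm. A picture is of the moment at which its call begins. camera_info takes no time and is no camera call.
A pose or a line that the arm cannot do raises arm.MotionError and nothing moves.
- workorder.sign_off(): hands the job in; it is judged then, once.
The state is a dict: "time": time; "joint_positions": joint angles; "joint_velocities": joint speeds; "joint_efforts": joint torques, N m; "tcp_pos": TCP position; "ee_rot": TCP orientation; "wrist_force": force on the tool from outside, world axes, zero at the start; "wrist_torque": the same for the moment, N m; "gripper_width": finger opening in m; "gripper_force": force on a finger pad.
Only numpy, scipy, OpenCV 4.12 (cv2) and the standard library are available. Lean on these libraries where they do the work, as an engineer would, in place of code of your own. Each camera call takes 0.05 s, during which the arm holds its last target. There are 200 camera calls.

## Working session

There is one attempt and no reset: what is moved stays moved. The work goes in short steps, each a Python script; the robot and the scene stay as the last script left them, time stands still between calls to the robot, and variables do not carry over. Pictures are saved under pics/ and viewed, at most 10 in all, crops included, and the job is handed in when it is done.

```bash
mkdir -p pics
python3 - <<'E'
from bench import arm,camera,camera_info
import cv2,numpy as np
for n in("side","top"):
    p,d=camera(n); cv2.imwrite(f"pics/{n}0.png",p[:,:,::-1]); np.savez(f"{n}0.npz",p=p,d=d)
    i=camera_info(n); print(n,i)
E
```

```text
side {'K': array([[396.23122631,   0.        , 286.96703025],
       [  0.        , 396.23122631, 213.68153113],
       [  0.        ,   0.        ,   1.        ]]), 'D': array([0.03733521, 0.        , 0.        , 0.        , 0.        ]), 'eye': array([0.57851296, 0.58685444, 0.54213576]), 'orientation': array([[-0.99891717,  0.03505023, -0.03059345],
       [-0.04472456, -0.5423443 ,  0.83896506],
       [ 0.01281374,  0.83942489,  0.54332464]])}
top {'K': array([[442.45827124,   0.        , 273.67890296],
       [  0.        , 442.45827124, 201.02182675],
       [  0.        ,   0.        ,   1.        ]]), 'D': array([-0.14580725,  0.        ,  0.        ,  0.        ,  0.        ]), 'eye': array([ 0.5378764 , -0.16632683,  0.92723558]), 'orientation': array([[-0.02305817,  0.99850343, -0.04959047],
       [-0.99967619, -0.02356249, -0.009609  ],
       [-0.01076309,  0.04935285,  0.99872341]])}
```

View pics/side0.png

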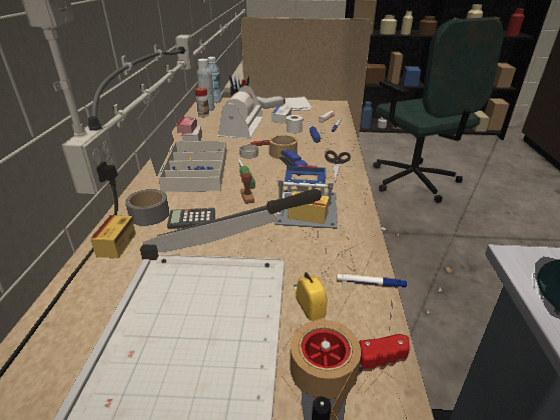

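View pics/top0.png

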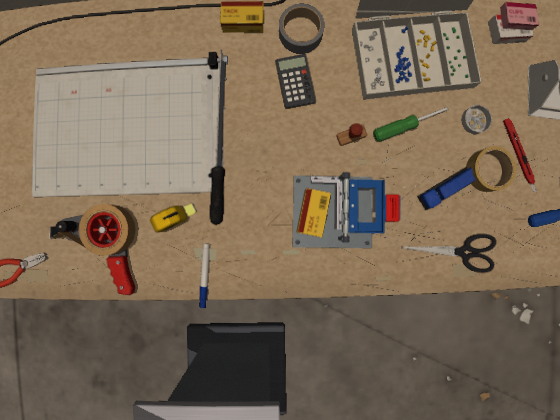

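Top view: the jig is around (340,212), with hinge column ~345, the carton left at (315,213), blue plate at (367,205) and red tab at (393,208). The yaw is near 0. Next I'll measure with masks and depth.

```bash
cat > h.py <<'E'
from bench import arm,planner,camera,camera_info,workorder
import cv2,numpy as np
def rays(name,uv):
    i=camera_info(name); q=cv2.undistortPoints(np.float32(uv).reshape(-1,1,2),i["K"],i["D"])[:,0]
    return i["eye"],np.c_[q[:,0],-q[:,1],-np.ones(len(q))]@i["orientation"].T
def onz(name,uv,z):
    e,r=rays(name,uv); return e+r*((z-e[2])/r[:,2])[:,None]
def cloud(name,d,m):
    v,u=np.nonzero(m&(d>0)); e,r=rays(name,np.c_[u,v]); return e+r*d[v,u][:,None]
def rect(P):
    c,s,a=cv2.minAreaRect(np.float32(P[:,:2]*1000)); return np.round(c,1),np.round(s,1),round(a,2)
E
python3 - <<'E'
from h import *
f=np.load("top0.npz");p,d=f["p"],f["d"]
cv2.imwrite("pics/crop0.png",cv2.resize(p[160:265,275:415,::-1],None,fx=5.7,fy=5.7,interpolation=cv2.INTER_CUBIC))
hsv=cv2.cvtColor(p,cv2.COLOR_RGB2HSV);H,S,V=[hsv[...,i].astype(int) for i in range(3)]
roi=np.zeros(H.shape,bool);roi[170:260,285:405]=1
P=cloud("top",d,roi)
print("z hist",np.histogram(P[:,2],np.arange(-.01,.1,.004)))
for n,m in dict(yellow=(H>18)&(H<32)&(S>150)&(V>120),blue=(H>100)&(H<125)&(S>110),red=((H<6)|(H>172))&(S>170)&(V>90)).items():
    m=roi&m
    if n=="red": m[:,:380]=0
    m=cv2.morphologyEx(m.astype(np.uint8),cv2.MORPH_OPEN,np.ones((2,2)))>0
    Q=cloud("top",d,m);v,u=np.nonzero(m)
    print(n,len(Q),(u.min(),u.max(),v.min(),v.max()),"z pct",np.percentile(Q[:,2],[5,50,95]).round(4),rect(Q),Q.mean(0).round(4))
E
```

```text
z hist (array([   0,  441, 3207, 1790, 1499,  131,   18,   23,   40,   22,   15,
         25,  141,  113,    5,   85,  913,  910, 1105,  110,   60,  106,
          2,    0,    0,    0,    0]), array([-0.01 , -0.006, -0.002,  0.002,  0.006,  0.01 ,  0.014,  0.018,
        0.022,  0.026,  0.03 ,  0.034,  0.038,  0.042,  0.046,  0.05 ,
        0.054,  0.058,  0.062,  0.066,  0.07 ,  0.074,  0.078,  0.082,
        0.086,  0.09 ,  0.094,  0.098]))
yellow 796 (np.int64(305), np.int64(330), np.int64(191), np.int64(237)) z pct [0.0068 0.0563 0.0589] (array([ 552.8, -246.7]), array([43.1, 88.8]), 77.22) [ 0.5536 -0.2444  0.0526]
blue 1272 (np.int64(350), np.int64(386), np.int64(181), np.int64(233)) z pct [0.0088 0.0623 0.075 ] (array([ 564.2, -349.6]), array([ 85.1, 104.1]), 88.23) [ 0.5636 -0.3432  0.0608]
red 349 (np.int64(387), np.int64(399), np.int64(196), np.int64(222)) z pct [0.0008 0.0634 0.0659] (array([ 559.4, -400.8]), array([42.7, 51.3]), 88.78) [ 0.5596 -0.3936  0.059 ]
```

View pics/crop0.png

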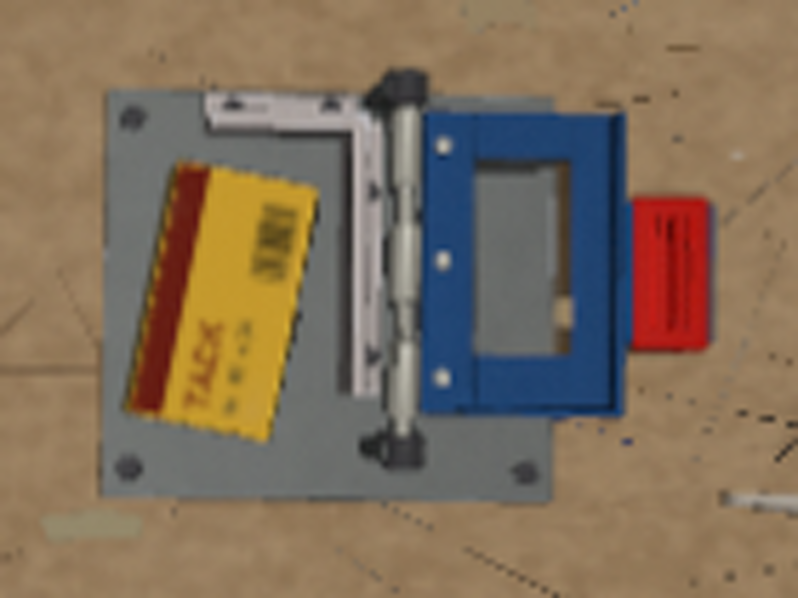

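The crop is clear. Base plate corners are at crop (106,90), (100,497), (552,501) and (554,97). Carton top corners are at (178,163), (317,188), (268,441) and (127,411). The stencil is open and nearly level. Next I'll fit the poses.

```bash
cat >> h.py <<'E'
def fit(L,W): # rigid 2D: W = R L + t
    L,W=np.array(L,float),np.array(W)[:,:2]; l,w=L.mean(0),W.mean(0)
    a,b=L-l,W-w; th=np.arctan2((a[:,0]*b[:,1]-a[:,1]*b[:,0]).sum(),(a*b).sum())
    R=np.array([[np.cos(th),-np.sin(th)],[np.sin(th),np.cos(th)]]); t=w-R@l
    return th,R,t,W-(L@R.T+t)
E
python3 - <<'E'
from h import *
px=lambda c:(np.array(c,float)+.5)/5.7-.5+[275,160]
W=onz("top",px([(106,90),(100,497),(552,501),(554,97)]),.006)
th,R,t,e=fit(np.array([(67,102),(-83,102),(-83,-64),(67,-64)])/1e3,W)
print("jig",th,t,"res mm",(e*1e3).round(1).tolist())
C=onz("top",px([(178,163),(317,188),(268,441),(127,411)]),.056)
c=(C[:,:2]-t)@R*1e3
print("carton corners jig",c.round(1).tolist(),"sides",[round(float(np.linalg.norm(c[i]-c[i-1])),1) for i in range(4)],"centre",c.mean(0))
a=(c[0]+c[1]-c[2]-c[3]);print("angle of long axis vs jig x",np.arctan2(a[1],a[0]))
T=onz("top",px([(632,198),(712,198),(710,351),(632,349)]),.0625);print("tab",((T[:,:2]-t)@R*1e3).round(1).tolist())
P=onz("top",px([(404,90),(404,450)]),.067);print("hinge",((P[:,:2]-t)@R*1e3).round(1).tolist())
P=onz("top",px([(350,130),(353,395),(207,130)]),.042);print("fence",((P[:,:2]-t)@R*1e3).round(1).tolist())
np.savez("jig.npz",R=R,t=t,th=th)
# side check of plate height/z from depth
f=np.load("top0.npz");d=f["d"]
for n,b in dict(base=(295,300,190,230),bench=(293-12,290,190,230),inner=(352,356,190,230),tab=(389,396,200,218)).items():
    m=np.zeros(d.shape,bool);m[b[2]:b[3],b[0]:b[1]]=1;Q=cloud("top",d,m);q=(Q[:,:2]-t)@R;print(n,Q[:,2].mean().round(4),q.mean(0).round(4))
E
```

```text
jig -0.03738926937868314 [ 0.56622708 -0.29855777] res mm [[-0.7, -0.4], [0.5, -0.1], [0.8, 0.2], [-0.7, 0.2]]
carton corners jig [[35.9, 78.0], [27.9, 29.7], [-59.8, 45.8], [-50.1, 94.6]] sides [87.6, 49.0, 89.2, 49.8] centre [-11.52615269  62.01417374]
angle of long axis vs jig x -0.18661416575281875
tab [[25.6, -79.2], [26.0, -107.5], [-27.0, -106.8], [-26.6, -79.4]]
hinge [[61.3, 1.2], [-62.0, 0.3]]
fence [[49.6, 16.5], [-43.8, 14.7], [48.8, 67.0]]
base 0.011 [-0.0048  0.0931]
bench -0.0001 [-0.0049  0.1178]
inner 0.0618 [-0.0051 -0.0159]
tab 0.0635 [-0.0022 -0.0921]
```

```bash
cat >> h.py <<'E'
try:
    J=np.load("jig.npz");R,t,th=J["R"],J["t"],float(J["th"])
except Exception: pass
def w(x,y,z): return np.r_[R@np.array([x,y])/1e3+t,z/1e3]
def jg(p): return np.r_[(np.array(p[:2])-t)@R*1e3,p[2]*1e3].round(1)
X,Y,Z=np.r_[R[:,0],0],np.r_[R[:,1],0],np.array([0,0,1.])
def ori(down,s): # tool pointing along jig x, tilted down by angle; s = sign of tool y along jig y
    z=np.cos(down)*X-np.sin(down)*Z; y=s*Y; return np.c_[np.cross(y,z),y,z]
E
python3 - <<'E'
from h import *
print(arm.get_state()["ee_rot"].round(3).tolist())
for s in(1,-1):
    for a in(90,25,35):
        O=ori(np.radians(a),s)
        for q in((-20,125,150),(-95,41,18)) if a==90 else ((-70,-95,120),(-8,-95,26),(-8,-15,165),(-8,92,74)):
            j=planner.ik(w(*q),O); print(s,a,q,None if j is None else np.round(j,2).tolist())
E
```

```text
[[-0.905, 0.426, -0.001], [0.426, 0.905, -0.002], [0.0, -0.002, -1.0]]
1 90 (-20, 125, 150) [-0.35, 0.15, 1.9, -0.0, 1.09, -1.88]
1 90 (-95, 41, 18) [-0.54, 0.24, 2.08, -0.0, 0.83, -2.07]
1 25 (-70, -95, 120) [-1.19, 0.24, 2.35, 1.68, 0.99, 2.19]
1 25 (-8, -95, 26) [-1.06, 0.5, 2.27, 1.92, 0.97, 1.96]
1 25 (-8, -15, 165) [-0.96, 0.08, 2.4, 1.81, 0.84, 2.28]
1 25 (-8, 92, 74) [-0.75, 0.22, 2.55, 2.27, 0.88, 1.88]
1 35 (-70, -95, 120) [-1.13, 0.15, 2.31, 1.47, 0.82, 2.45]
1 35 (-8, -95, 26) [-1.01, 0.4, 2.25, 1.76, 0.76, 2.18]
1 35 (-8, -15, 165) None
1 35 (-8, 92, 74) [-0.69, 0.1, 2.51, 2.07, 0.6, 2.15]
-1 90 (-20, 125, 150) [-0.35, 0.15, 1.9, -0.0, 1.09, 1.26]
-1 90 (-95, 41, 18) [-0.54, 0.24, 2.08, -0.0, 0.83, 1.07]
-1 25 (-70, -95, 120) [-1.19, 0.24, 2.35, 1.68, 0.99, -0.96]
-1 25 (-8, -95, 26) [-1.06, 0.5, 2.27, 1.92, 0.97, -1.19]
-1 25 (-8, -15, 165) [-0.96, 0.08, 2.4, 1.81, 0.84, -0.86]
-1 25 (-8, 92, 74) [-0.75, 0.22, 2.55, 2.27, 0.88, -1.27]
-1 35 (-70, -95, 120) [-1.13, 0.15, 2.31, 1.47, 0.82, -0.69]
-1 35 (-8, -95, 26) [-1.01, 0.4, 2.25, 1.76, 0.76, -0.96]
-1 35 (-8, -15, 165) [-0.9, 0.01, 2.34, 1.52, 0.67, -0.52]
-1 35 (-8, 92, 74) [-0.69, 0.1, 2.51, 2.07, 0.6, -0.99]
```

Run:
```python
from h import *
O=ori(np.pi/2,-1)
def at(l,r): s=arm.get_state(); print(l,r,jg(s["tcp_pos"]),np.round(s["wrist_force"],1),round(s["time"],1))
arm.close()
arm.move_ptp(w(-20,125,150),O); arm.movel(w(-20,125,18)); at("down",0)
r=arm.movel(w(-20,100,18),v=.08,f_stop=5); at("near",r)
if not r: r=arm.movel(w(-20,70,18),v=.035,f_stop=5); at("pushy",r)
arm.movel(w(-20,115,18)); arm.movel(w(-20,115,90))
p,d=camera("top"); cv2.imwrite("pics/c1.png",cv2.resize(p[140:285,245:435,::-1],None,fx=4,fy=4,interpolation=cv2.INTER_CUBIC))
```

```text
down 0 [-19.  124.7  19. ] [ 0.1 -0.6  0.2] 4.8
near False [-19.9  99.1  18.3] [-0.4  0.8 -0.1] 5.3
pushy True [-20.6  80.3  17.9] [0.4 0.1 1.6] 5.9
```

View pics/c1.png

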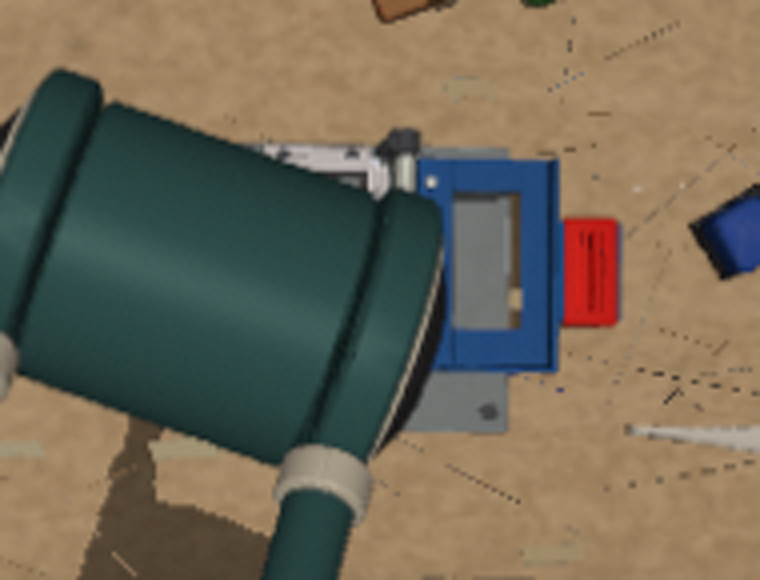

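The arm hides the nest in this view. The stop at y=80.3 with a ~14.5 mm finger half-depth puts the carton face at 66, which is home in y. Next is the push in +x.

Run:
```python
from h import *
O=ori(np.pi/2,-1)
def at(l,r): s=arm.get_state(); print(l,r,jg(s["tcp_pos"]),np.round(s["wrist_force"],1),round(s["time"],1))
arm.movel(w(-105,90,100)); arm.movel(w(-105,41,80)); arm.movel(w(-105,41,18)); at("down",0)
r=arm.movel(w(-85,41,18),v=.08,f_stop=5); at("near",r)
if not r: r=arm.movel(w(-40,41,18),v=.035,f_stop=5); at("pushx",r)
arm.movel(w(-100,41,18)); arm.movel(w(-100,41,90))
arm.movel(w(-100,115,90));arm.movel(w(5,115,90));arm.movel(w(5,115,18)); r=arm.movel(w(5,92,18),v=.08,f_stop=5)
if not r: r=arm.movel(w(5,70,18),v=.035,f_stop=6)
at("pushy2",r)
arm.movel(w(5,110,18)); arm.movel(w(5,110,120)); arm.movel(w(-130,-60,190)); at("parked",0)
p,d=camera("top"); np.savez("top2.npz",p=p,d=d); cv2.imwrite("pics/c2.png",cv2.resize(p[160:265,275:415,::-1],None,fx=5.7,fy=5.7,interpolation=cv2.INTER_CUBIC))
```

```text
down 0 [-104.7   41.3   18.3] [ 0.  0. -0.] 8.8
near False [-83.7  40.7  18.8] [-0.6 -0.2  0. ] 9.2
pushx True [-51.2  41.4  17.4] [-0.5 -0.2  0.6] 10.1
pushy2 True [ 4.9 79.3 18.1] [0.3 3.7 4.7] 14.2
parked 0 [-129.8  -59.3  189.5] [-0.3  0.3 -0.4] 17.1
```

View pics/c2.png

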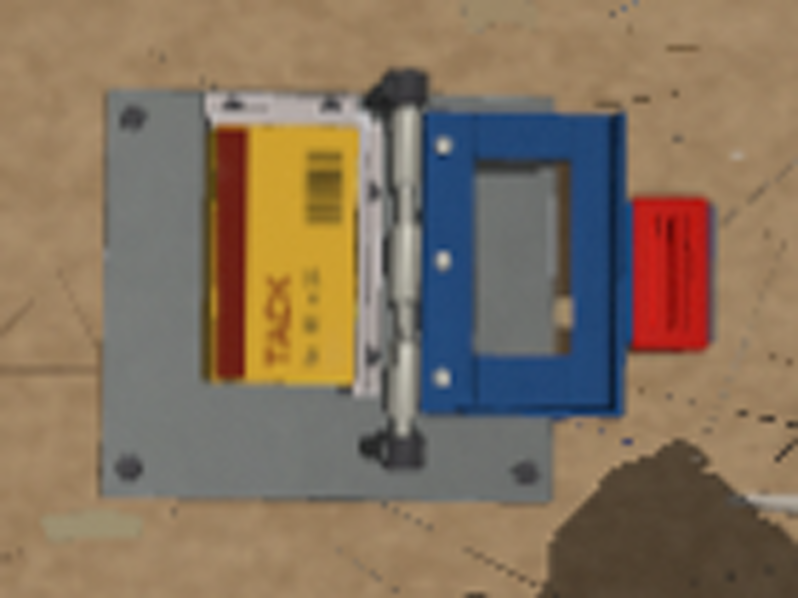

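The carton now sits in the corner: top corners at crop ~(216,127), (358,128), (353,385) and (210,381), flush with both fences. I'll check that numerically and move the fingertip under the tab.

Run:
```python
from h import *
px=lambda c:(np.array(c,float)+.5)/5.7-.5+[275,160]
c=(onz("top",px([(216,127),(358,128),(353,385),(210,381)]),.056)[:,:2]-t)@R*1e3
a=c[0]+c[1]-c[2]-c[3];print("carton",c.mean(0).round(1),"ang",round(np.arctan2(a[1],a[0]),3),c.round(1).tolist())
O=ori(np.radians(25),-1)
def at(l,r): s=arm.get_state(); print(l,r,jg(s["tcp_pos"]),np.round(s["wrist_force"],1),round(s["time"],1))
arm.move_ptp(w(-75,-96,120),O); at("above",0)
print(arm.movel(w(-75,-96,28),v=.1,f_stop=8)); at("low",0)
print(arm.movel(w(-8,-96,26),v=.08,f_stop=5)); at("under",0)
for n in("side","top"):
    p,d=camera(n); np.savez(n+"3.npz",p=p,d=d)
    q=p[150:240,240:360] if n=="side" else p[150:300,280:480]
    cv2.imwrite(f"pics/{n}3.png",cv2.resize(q[:,:,::-1],None,fx=4 if n=="top" else 6,fy=4 if n=="top" else 6,interpolation=cv2.INTER_CUBIC))
```

```text
carton [ 4.5 40.8] ang -0.013 [[48.6, 64.9], [49.0, 15.5], [-40.1, 16.6], [-39.4, 66.1]]
above 0 [-74.6 -96.  120.4] [ 0.3 -0.2 -0.4] 18.7
False
low 0 [-74.8 -96.3  28.6] [-0.7 -0.2 -0.1] 19.8
True
under 0 [ -8.2 -96.3  25.3] [-0.6 -0.8  0.8] 20.6
```

View pics/top3.png

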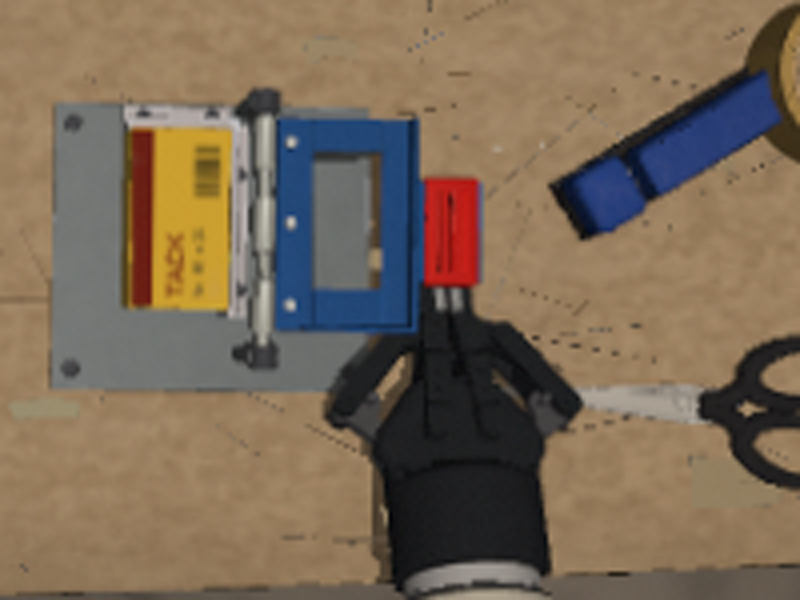

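The finger (crop (450,300)) is under the red tab (450,232). The carton is home at (4.5, 40.8) against (5, 41), and the knuckles clear the plate corner. Next I'll turn the plate over in arc steps.

Run:
```python
from h import *
def at(l,r): s=arm.get_state(); print(l,r,jg(s["tcp_pos"]),np.round(s["wrist_force"],1),round(s["time"],1))
arm.movel(w(-12,-96,28),v=.08)
r=0
for a in range(0,166,15):
    th_=np.radians(a); s=24+(15-24)*min(a,90)/90; rr=95
    y=-rr*np.cos(th_)-s*np.sin(th_); z=59.5+rr*np.sin(th_)-s*np.cos(th_)
    r=arm.movel(w(-12,y,z),v=.06,f_stop=15); at(a,r)
    if r: break
p,d=camera("top"); np.savez("top4.npz",p=p,d=d); cv2.imwrite("pics/top4.png",cv2.resize(p[150:300,250:450,::-1],None,fx=4,fy=4,interpolation=cv2.INTER_CUBIC))
```

```text
0 False [-12.3 -94.6  35.5] [-2.4  1.4 -1.2] 21.2
15 False [-11.2 -98.7  64.4] [-0.2 -0.9  0.7] 21.8
30 False [-11.9 -92.8  89.4] [ 0.7 -0.9  0. ] 22.4
45 False [-11.7 -81.  113.8] [ 0.3  1.  -0.7] 23.0
60 False [-11.7 -62.8 133.6] [-0.7  0.4  0.5] 23.6
75 False [-11.8 -40.1 147.6] [-0.3 -0.5  0.3] 24.2
90 False [-11.8 -14.4 154.8] [1.3 0.3 0.7] 24.8
105 False [-11.9  10.8 155.2] [-0.6  0.2 -0.8] 25.4
120 False [-12.   35.3 149.1] [-0.5  0.5  0.1] 25.9
135 False [-11.9  56.8 137.2] [-0.5  0.3 -0.5] 26.5
150 False [-11.9  74.8 120. ] [ 0.9 -0.3  0.1] 27.1
165 False [-11.9  87.9  98.6] [-0.1  0.1  0.1] 27.6
```

View pics/top4.png

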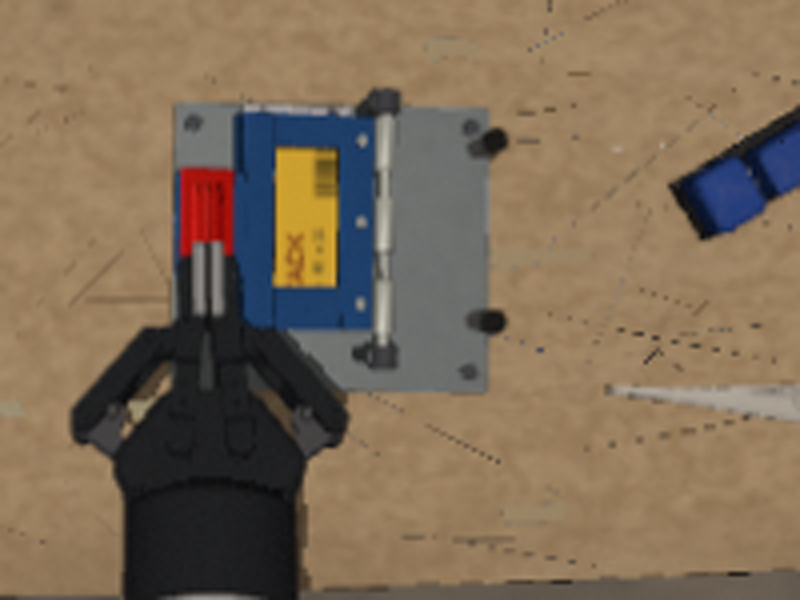

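The plate is over the carton, with the tab at crop (207,212) under the fingertip. Next I'll press it down.

Run:
```python
from h import *
def at(l,r): s=arm.get_state(); print(l,r,jg(s["tcp_pos"]),np.round(s["wrist_force"],1),round(s["time"],1))
r=arm.movel(w(-12,92,80),v=.05,f_stop=12); at("a",r)
if not r: r=arm.movel(w(-12,93,60),v=.03,f_stop=10); at("press",r)
arm.movel(w(-12,95,100)); 
r=arm.movel(w(-8,97,60),v=.03,f_stop=14); at("press2",r)
arm.movel(w(-12,95,130)); arm.movel(w(-130,95,200)); at("away",0)
p,d=camera("top"); cv2.imwrite("pics/top5.png",cv2.resize(p[160:265,275:415,::-1],None,fx=5.7,fy=5.7,interpolation=cv2.INTER_CUBIC))
hsv=cv2.cvtColor(p,cv2.COLOR_RGB2HSV);H,S,V=[hsv[...,i].astype(int) for i in range(3)]
roi=np.zeros(H.shape,bool);roi[170:260,285:350]=1
for n,m in dict(blue=(H>100)&(H<125)&(S>110),red=((H<6)|(H>172))&(S>170)&(V>90)).items():
    Q=cloud("top",d,cv2.erode((roi&m).astype(np.uint8),np.ones((3,3)))>0); q=np.c_[(Q[:,:2]-t)@R,Q[:,2]]*1e3
    print(n,len(q),np.median(q,0).round(1))
    if n=="blue": A=np.c_[q[:,1],np.ones(len(q))]; g=q[:,2]>45; print("slope dz/dy",np.linalg.lstsq(A[g],q[g,2],rcond=None)[0])
```

```text
a False [-12.1  92.2  79.6] [-0.6  0.1  0.4] 28.2
press True [-11.   92.3  69.9] [-3.7  0.2  5.6] 28.7
press2 True [-8.2 96.6 69.9] [-2.5  0.   5.5] 30.0Traceback (most recent call last):
  File "<stdin>", line 7, in <module>
bench.MotionError: the arm cannot follow that straight line within its joint ranges
```

Run:
```python
from h import *
def at(l,r): s=arm.get_state(); print(l,r,jg(s["tcp_pos"]),np.round(s["wrist_force"],1),round(s["time"],1))
at("now",0)
if arm.get_state()["tcp_pos"][2]<.095: arm.movel(w(-12,95,105))
arm.move_ptp(w(-60,190,220),ori(np.pi/2,-1)); at("away",0)
p,d=camera("top"); cv2.imwrite("pics/top5.png",cv2.resize(p[160:265,275:415,::-1],None,fx=5.7,fy=5.7,interpolation=cv2.INTER_CUBIC))
hsv=cv2.cvtColor(p,cv2.COLOR_RGB2HSV);H,S,V=[hsv[...,i].astype(int) for i in range(3)]
roi=np.zeros(H.shape,bool);roi[170:260,285:350]=1
for n,m in dict(blue=(H>100)&(H<125)&(S>110),red=((H<6)|(H>172))&(S>170)&(V>90)).items():
    Q=cloud("top",d,cv2.erode((roi&m).astype(np.uint8),np.ones((3,3)))>0); q=np.c_[(Q[:,:2]-t)@R,Q[:,2]]*1e3
    print(n,len(q),np.median(q,0).round(1) if len(q) else 0)
    if n=="blue": A=np.c_[q[:,1],np.ones(len(q))]; g=q[:,2]>45; print("slope dz/dy",np.linalg.lstsq(A[g],q[g,2],rcond=None)[0])
```

```text
now 0 [-12.1  95.1 129.8] [-0.7  0.4 -0. ] 30.6
away 0 [-60.7 190.2 218.9] [0.5 0.2 0.5] 32.7
blue 881 [-3.2 46.6 61.5]
slope dz/dy [-2.28589042e-03  6.15879155e+01]
red 279 [ 0.3 91.6 62.3]
```

View pics/top5.png

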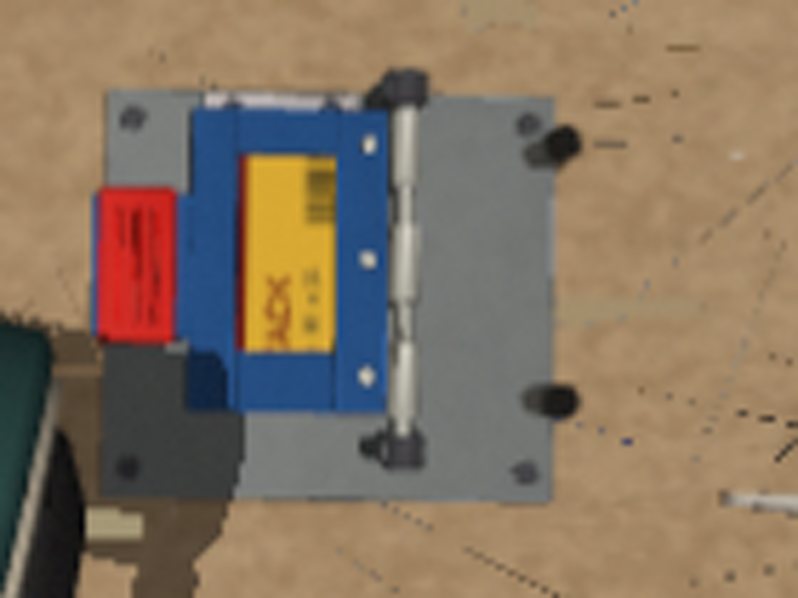

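The plate lies flat: its top is at z 61.5 mm with a slope of -0.002, and the tab is at 62.3 mm. The carton shows square in the window, and the arm is clear.

```bash
python3 -c "
from bench import workorder; print(workorder.sign_off())"
```

```text
the job is handed in; nothing more can be done
None
```

I pushed the carton home against both fences, turned the stencil over and pressed it flat, then handed the job in at about 33 s; sign-off returned no verdict.

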